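Load the slide jig, crank it to the index and lock it

TASK

Lay the longer of the two loose offcuts flat in the rectangular nest on the slide jig and swing the keeper bar right over it. Then turn the handwheel until the carriage's pointer stands opposite the tip of the index clip on the scale, and finally swing the lock lever clockwise all the way to lock the slide. Leave the other offcut and the star knob where they are.

Things in the scene. Friction and masses are not known exactly. Their poses are not given: they have to be found in the camera images.
- jig: Slide jig fixed to the table: plywood bed 15 mm thick, x -115 to 75, y -210 to 210 mm, with two ways, a lead screw along y, a gearbox with the handwheel at the -y end, an end block with the lock lever at the +y end and an aluminium scale rail (top 35 mm up) along the front (-x). Origin on the table at x = y = 0 of the bed; z up; yaw up to 0.15 rad either way.
- nest (a point): Centre of the nest's floor, on top of the carriage, a 136 x 130 mm plate 45 mm above the table that slides along the jig's y. The nest is a cavity 52 (x) x 98 mm (y) between dark wooden walls 10 mm high, 11 to 12 mm thick, with a 56 mm gap for fingers in the middle of both long walls. Axes as the jig's. Nest, pointer and keeper ride on the carriage.
- pointer_tip (a point): Tip of the carriage's small dark pointer, 80 mm in front (-x) of the nest's centre, 41 mm above the table. It moves along the scale with the carriage.
- index_tip (a point): Tip of the brass index clip fixed on the scale rail, 40 mm up, pointing +x at the pointer, whose line it misses by 3 mm; clip 16 mm wide. Axes as the jig's. The slide is set when pointer_tip and index_tip have the same y in the jig's axes; at the start the pointer is 24 to 62 mm to the +y side of it.
- carriage (a joint): Carriage travel in m, 0 at the +y end, growing toward the handwheel (-y of the jig), stop at 0.080. It moves 5.0 mm for each rad of the handwheel (31 mm a turn) and stays where the handwheel leaves it, unless it is pushed along y with more than about 12 N.
- handwheel (a joint): Turn of the handwheel in rad, growing clockwise seen from above; clockwise draws the carriage toward the wheel (-y). About 0 to 16 rad.
- wheel_axis (a point): Point on the handwheel's upright axis at the gripping height of its crank knob, 107 mm above the table. The wheel is a dark ring of 112 mm across, its top 80 mm above the table, its hub's top 79 mm.
- crank_grip (a point): Where to grip the crank knob: on its axis, 107 mm above the table, 50 mm from the wheel's axis. The knob is a black upright cylinder of 22 mm diameter from 81 to 125 mm above the table and spins freely on its pin, so that a gripper can hold it and go round without turning. Some 2 N turn the wheel.
- keeper (a joint): Angle of the keeper bar in rad, growing counter-clockwise seen from above. Near 0 it is open and points along +y of the jig; at 1.57 (its stop, at 1.59) it lies over the blank and points along -x. It stays where it is left.
- keeper_pivot (a point): Point on the upright pivot axis of the keeper at the gripping height of its knob; rides on the carriage, 52 mm in +x and 35 mm in +y of the nest's centre, 98 mm above the table.
- keeper_grip (a point): Where to grip the keeper's knob, 98 mm above the table, 72 mm from its pivot: a black upright cylinder of 18 mm diameter, from 76 to 112 mm up, fixed on the end of a steel bar (18 mm wide, from 68 to 76 mm up, so 4 mm above a blank in the nest). About 0.6 N moves it.
- lock_lever (a joint): Angle of the lock lever in rad, growing clockwise seen from above. Near 0 it is open and points along -x of the jig; at 1.57 (its stop, at 1.59) it is locked and points along +y. It stays where it is left. Lock only after the carriage is set.
- lock_pivot (a point): Point on the lock lever's upright pivot axis at the gripping height of its knob, 68 mm above the table.
- lock_grip (a point): Where to grip the lock lever's knob, 68 mm above the table, 60 mm from its pivot: a black upright cylinder of 18 mm diameter, from 48 to 82 mm above the table, on a steel bar whose top is 48 mm above the table. About 0.8 N moves it.
- blank: The longer brown wooden offcut, 45 (x) x 90 (y) x 19 mm (z), lying on the table to the right of the jig; it fits the nest with its length along the jig's y, either end first. Origin: centre of its underside.
- short_offcut: The shorter wooden offcut, 50 (x) x 70 (y) x 18 mm, too short for the nest. To be left alone. Origin: centre of its underside.
- star_knob: Black star knob with a stud, 39 mm across, 46 mm high. To be left alone. Origin: centre of its underside.
Mind the look-alikes: they are no part of the job. What is shaped like the blank but purple or white is not meant.

How it is judged:
On the way, in this order (a step that is already met when the one before it is completed fails the run):
1. the longer offcut lies flat in the nest (x of blank in the frame of nest between -0.006 and 0.006 m and y of blank in the frame of nest between -0.006 and 0.006 m and z of blank in the frame of nest between -0.004 and 0.004 m and angle between the y axis of blank and the y axis of nest, either way round below 0.12 rad and angle between blank's own z axis and vertical below 0.12 rad), for 0.2 s.
2. the keeper bar is swung over the blank in the nest (all of step 1 and value of joint keeper above 1.3 rad), for 0.2 s.
3. with the blank kept, the pointer stands opposite the index tip (all of step 2 and y of pointer_tip in the frame of index_tip between -0.003 and 0.003 m), for 0.3 s.
4. the lock lever is swung to its locked end (all of step 3 and value of joint lock_lever above 1.3 rad), for 0.2 s.
At the end, for the whole second after the job is handed in: In this order: longer offcut flat, at rest in the nest (within 6 mm of its centre, 4 mm of its floor, 0.12 rad), keeper over it (beyond 1.3 rad), pointer within 3 mm of the index tip along the scale, lock lever beyond 1.3 rad; other offcut and star knob not moved over 30 mm (all of step 4 and linear speed of blank below 0.02 m/s); the robot touches nothing.
It fails at once if the shorter offcut is moved by more than 30 mm (distance of short_offcut from where it was at the start of the episode above 0.03 m).
It fails at once if the star knob is moved by more than 30 mm (distance of star_knob from where it was at the start of the episode above 0.03 m).
It also fails if it takes over 72 s, if anything falls off the work surface, if the arm or the gripper's body presses on something with over 40 N, if the wrist force passes 120 N, or if a joint passes its speed limit or range.

ROBOT

A 6-joint arm with a two-finger parallel gripper is mounted at the origin on a cart in front of the work surface, level with it; the furniture and walls round the work are solid. World frame = base frame: x ahead of the robot, y to its left, z up, the work surface at z = 0. Lengths are in m, angles in rad, forces in N, time in s.
With the tool pointing down it reaches from about 0.425 to 0.95 m from the base axis. Payload 3.5 kg.
Tool frame: the origin (TCP) lies midway between the tips of the shut fingers; the grasp point (between the pads) lies 19 mm behind it (ctrl.pinch_z is the distance from the TCP to the grasp point, in m); z points along the fingers, y is the line along which they close (so a half turn about z gives the same grasp; the last joint's range is limited). The gripper opens to 85 mm and grips with 20 to 120 N. Pads are 22 mm wide; open, the fingers measure 114 mm over their backs; the gripper's body (76 mm by 85 mm) begins 54 mm behind the grasp point. The pads swing forward as they close: fully open they stand 13 mm farther back than shut.
Start: joints at [1.153, 0.286, 1.577, -0, 1.279, -0.15], TCP at [0.179, 0.651, 0.231] pointing down, gripper open.
Joint ranges: [-2.77, 2.77], [-0.9, 2.22], [0.21, 2.48], [-1.53, 4.67], [0.24, 2.81], [-2.84, 2.84]. Speed limits (rad/s): [2.79, 2.79, 3.14, 3.14, 3.14, 3.14].

INTERFACE

Orientations are given as a unit quaternion [x, y, z, w].
In Python, from plant import get_state, viewer, sign_off, ctrl gives the robot as it stands. The module is installed in compiled form; this text tells all that it offers.
- The arm moves only by the shell command python3 -m handwheel 'ROWS' [FORCE]. ROWS is JSON, a list that holds one entry, the list of rows, each a list of 5 numbers: the finger opening in m, from 0 to 0.0854, then the shift along the tool's x, y, z in m, then the turn about the tool's z in degrees. In form: [[[claw, x, y, z, spin], ...]]. A call has 1 to 12 rows; each row shifts and turns the commanded pose from where the row before left it, along the tool's axes as they then stand; what a row does not reach is not made up. A row lasts 1/12 s, in which the tool goes at most 41.7 mm and 7.16 degrees, less where a joint would pass 70% of its speed; a pose out of reach is approached as far as the arm can. A call is refused whole if a number of a shift passes 0.0417 or a number of a turn 7.16, either way. A call with a gripper value outside its range is refused whole. The fingers move at their own pace and stop on an object; FORCE is the grip in N (left out, the last holds). Time passes only in rows, so rows that do not move let the fingers close. It gives the time, the measured TCP pose, the force, the opening and the grip force at its end, in the units of the state.
- get_state(): the state, without advancing time (a new reading comes with each control period).
- viewer.read_camera(name): name is "scene" or "top" or "wrist"; returns the picture (480x640x3 uint8, blue, green, red); there is no depth.
- viewer.camera_params(name): a dict with "fov_y" (degrees; the focal length in pixels is half the picture's height over the tangent of half this angle, whatever the lens; pixels are square), "cx", "cy" (the principal point, pixels), "xyz" and "attitude" of the camera in the world; the wrist camera has in their place "hand_eye" (4x4, takes a point from camera to tool coordinates, whose origin is the TCP and whose axes are the flange's). Camera axes: x right, y up, looking along -z (the intrinsics and any distortion apply to the point x, -y, -z); pixel columns grow to the right and rows downward; lengths in m; the calibration is good to about 2 mm. A picture is of the moment at which its call begins: read the wrist's pose just before it. camera_params takes no time and is no camera call.
- sign_off(): hands the job in; it is judged then, once.
Trained networks look in the newest picture that a camera, given by its name, has taken for a name from the list of things; names that differ only in an ending like _2 or _b are one class to them, and where a whole thing is asked for, a point or a joint stands for the part that bears it (a point fixed in the world has none). Each returns a list of dicts, best first, with "confidence" (0 to 1); they miss things now and then, are a little off and sometimes report something else, mostly with a low value. They report only what shows in the picture. A call takes as long as a camera call. They do not tell look-alikes from the thing itself.
- viewer.look_for(camera, name): "extent" ([left, top, width, height] as shares, 0 to 1, of the picture: columns of its width, rows of its height, round what is visible of it).
- viewer.outline_of(camera, name): "mask" (480x640 bool, what is visible of it) and "extent" ([left, top, width, height] as shares, 0 to 1, of the picture: columns of its width, rows of its height, round what is visible of it).
- viewer.pinpoint(camera, name): "xy" ([column, row] as shares, 0 to 1, of the picture: columns of its width, rows of its height: a listed point, or the origin of a listed thing).
The state is a dict: "time": time; "qpos": joint angles; "dq": joint speeds; "joint_efforts": joint torques, N m; "eef_pos": TCP position; "tcp_rot": TCP orientation; "contact_force": force on the tool from outside, world axes, zero at the start; "wrist_torque": the same for the moment, N m; "opening": opening from 0.0 (shut) to 1.0 (fully open); "finger_force": force on a finger pad.
Only numpy, scipy, OpenCV 4.12 (cv2) and the standard library are available. Lean on these libraries where they do the work, as an engineer would, in place of code of your own. Each camera call takes 0.05 s, during which the arm holds its last target. There are 200 camera calls.

## Working session

There is one attempt and no reset: what is moved stays moved. The work goes in short steps, Python scripts to look and compute and a shell command to move; the robot and the scene stay as the last step left them, time stands still between calls to the robot, and variables do not carry over. Pictures are saved under pics/ and viewed, at most 10 in all, crops included, and the job is handed in when it is done.

```bash
mkdir -p pics; ls; cat > h.py <<'E'
import numpy as np, cv2
from plant import get_state, viewer, sign_off, ctrl
from scipy.spatial.transform import Rotation as R
def cam(n):
    p=viewer.camera_params(n); f=240/np.tan(np.radians(p['fov_y'])/2)
    if 'xyz' in p:
        a=p['attitude']; a=np.array(a,float)
        Rm=R.from_quat(a).as_matrix() if a.size==4 else a.reshape(3,3)
        return p,f,np.array(p['xyz']),Rm
    s=get_state(); H=np.array(p['hand_eye']); T=np.eye(4)
    T[:3,:3]=R.from_quat(s['tcp_rot']).as_matrix(); T[:3,3]=s['eef_pos']; M=T@H
    return p,f,M[:3,3],M[:3,:3]
def pix2w(C,u,v,z):
    p,f,o,Rm=C; d=Rm@np.array([(u-p['cx'])/f,-(v-p['cy'])/f,-1.0])
    return o+d*(z-o[2])/d[2]
def w2pix(C,P):
    p,f,o,Rm=C; c=Rm.T@(np.array(P)-o)
    return np.array([p['cx']-f*c[0]/c[2], p['cy']+f*c[1]/c[2]])
Z=dict(nest=.045,pointer_tip=.041,index_tip=.040,wheel_axis=.107,crank_grip=.107,keeper_pivot=.098,keeper_grip=.098,lock_pivot=.068,lock_grip=.068,blank=0.0,short_offcut=0.,star_knob=0.,jig=0.)
def find(n,names,C=None):
    C=C or cam(n)
    for k in names:
        for r in viewer.pinpoint(n,k)[:4]:
            u,v=r['xy'][0]*640,r['xy'][1]*480
            print(n,k,round(r['confidence'],2),(round(u),round(v)),pix2w(C,u,v,Z[k]).round(4))
E
python3 - <<'E'
from h import *
for n in('scene','top','wrist'): print(n,viewer.camera_params(n))
print(get_state())
for n in('top','scene'):
    im=viewer.read_camera(n); cv2.imwrite(f'pics/{n}0.png',im)
    find(n,list(Z))
E
```

```text
pics
scene {'fov_y': 51.10767732353652, 'cx': 324.8460403693298, 'cy': 238.72405626493156, 'xyz': array([ 0.13080897, -1.03678796,  0.61046802]), 'attitude': array([ 0.51070925, -0.11275068, -0.18916052,  0.83107259])}
top {'fov_y': 56.27270917680093, 'cx': 321.3105343770386, 'cy': 238.2716782556921, 'xyz': array([ 0.52034551, -0.11054087,  1.09274737]), 'attitude': array([ 0.01785724, -0.01703544, -0.69728042,  0.71637345])}
wrist {'fov_y': 67.8471585125134, 'cx': 324.6830427290717, 'cy': 237.30066195907412, 'hand_eye': array([[ 1.31671838e-03,  9.61311237e-01,  2.75461380e-01,
         6.90235559e-02],
       [ 9.99998817e-01, -1.48484288e-03,  4.01796171e-04,
        -1.34172261e-03],
       [ 7.95268044e-04,  2.75460525e-01, -9.61312055e-01,
        -1.42601517e-01],
       [ 0.00000000e+00,  0.00000000e+00,  0.00000000e+00,
         1.00000000e+00]])}
{'time': 0.0, 'qpos': array([ 1.15296507e+00,  2.87194237e-01,  1.57819676e+00, -5.57364921e-06,
        1.27856279e+00, -1.50022868e-01]), 'dq': array([ 3.07770656e-04, -1.66669111e-06, -1.09548798e-03,  4.71371947e-04,
        5.
[... 2141 characters left out ...]
0.54 (303, 237) [ 0.5141 -0.1094  0.107 ]
scene keeper_pivot 0.74 (306, 195) [0.6283 0.1328 0.098 ]
scene keeper_grip 0.46 (295, 187) [0.625 0.205 0.098]
scene keeper_grip 0.29 (317, 232) [ 0.5604 -0.084   0.098 ]
scene lock_pivot 0.57 (280, 200) [0.5773 0.205  0.068 ]
scene lock_grip 0.5 (256, 198) [0.5197 0.2433 0.068 ]
scene blank 0.96 (372, 332) [ 0.5519 -0.3566  0.    ]
scene blank 0.96 (471, 323) [ 0.748 -0.417  0.   ]
scene blank 0.81 (388, 252) [ 0.7557 -0.0904  0.    ]
scene blank 0.39 (265, 225) [0.5296 0.2033 0.    ]
scene short_offcut 0.7 (310, 343) [ 0.4308 -0.3339  0.    ]
scene star_knob 0.55 (410, 297) [ 0.6914 -0.2846  0.    ]
scene jig 0.88 (299, 242) [0.5747 0.0616 0.    ]
```

```bash
python3 - <<'E'
from h import *
im=cv2.imread('pics/top0.png')[130:350,130:490]; cv2.imwrite('pics/topc.png',cv2.resize(im,None,fx=2.2,fy=2.2,interpolation=cv2.INTER_CUBIC))
E
```

```text
(no output)
```

View pics/topc.png

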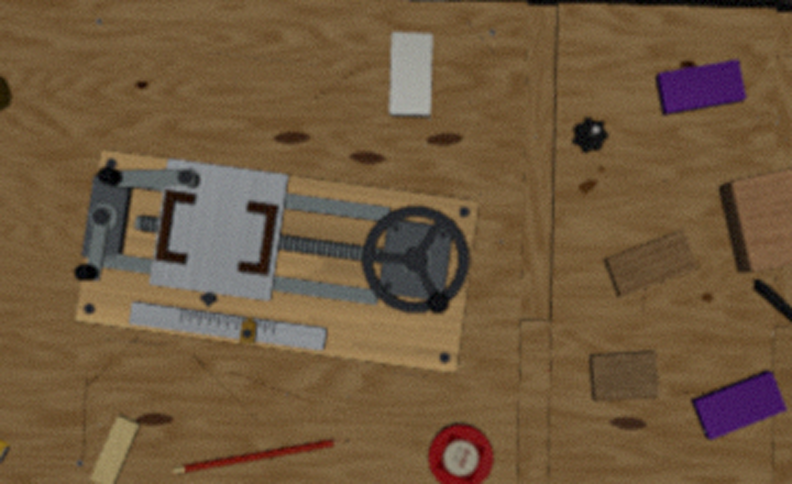

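Candidates for the blank (top image): brown (422,246), purple (450,172) and (464,313), white (313,164), shorter brown (412,297). The brown one at (422,246) is the only long brown offcut, so it's the blank. I'll confirm in the wrist view. I'm moving over the jig first for a closer measurement.

```bash
python3 -m handwheel '[[[0.0854,-0.026,-0.0245,0,0],[0.0854,-0.026,-0.0245,0,0],[0.0854,-0.026,-0.0245,0,0],[0.0854,-0.026,-0.0245,0,0],[0.0854,-0.026,-0.0245,0,0],[0.0854,-0.026,-0.0245,0,0],[0.0854,-0.026,-0.0245,0,0],[0.0854,-0.026,-0.0245,0,0],[0.0854,-0.026,-0.0245,0,0],[0.0854,-0.026,-0.0245,0,0]]]' 40 
python3 -m handwheel '[[[0.0854,-0.026,-0.0245,0,0],[0.0854,-0.026,-0.0245,0,0],[0.0854,-0.026,-0.0245,0,0],[0.0854,-0.026,-0.0245,0,0],[0.0854,-0.026,-0.0245,0,0],[0.0854,-0.026,-0.0245,0,0],[0.0854,-0.026,-0.0245,0,0],[0.0854,-0.026,-0.0245,0,0],[0.0854,-0.026,-0.0245,0,0],[0.0854,-0.026,-0.0245,0,0],[0.0854,0,0,0,0],[0.0854,0,0,0,0]]]'
python3 - <<'E'
from h import *
C=cam('wrist'); im=viewer.read_camera('wrist'); cv2.imwrite('pics/w1.png',im)
find('wrist',[k for k in Z if k not in('blank','short_offcut','star_knob')],C)
E
```

```text
time: 2.23
eef_pos: [0.3651, 0.3444, 0.2316]
tcp_rot: [0.133, 0.991, 0.0, 0.0]
contact_force: [0.4, 1.0, -0.4]
opening: 0.996
finger_force: 0.0
time: 3.23
eef_pos: [0.5509, 0.0393, 0.2313]
tcp_rot: [0.135, 0.991, 0.0, -0.0]
contact_force: [0.7, 1.2, -0.3]
opening: 0.999
finger_force: 0.0
wrist nest 0.97 (404, 215) [0.5738 0.1091 0.045 ]
wrist nest 0.58 (104, 229) [ 0.511  -0.1695  0.045 ]
wrist pointer_tip 0.71 (390, 128) [0.4935 0.1137 0.041 ]
wrist index_tip 0.58 (340, 136) [0.4884 0.0699 0.04  ]
wrist wheel_axis 0.57 (154, 275) [ 0.5512 -0.1041  0.107 ]
wrist crank_grip 0.71 (102, 230) [ 0.5065 -0.1287  0.107 ]
wrist keeper_pivot 0.77 (463, 286) [0.6315 0.1354 0.098 ]
wrist keeper_grip 0.71 (553, 258) [0.6273 0.2107 0.098 ]
wrist lock_pivot 0.9 (552, 201) [0.5891 0.2317 0.068 ]
wrist lock_grip 0.77 (551, 130) [0.5298 0.2366 0.068 ]
wrist jig 0.78 (335, 213) [0.5641 0.0453 0.    ]
```

View pics/w1.png

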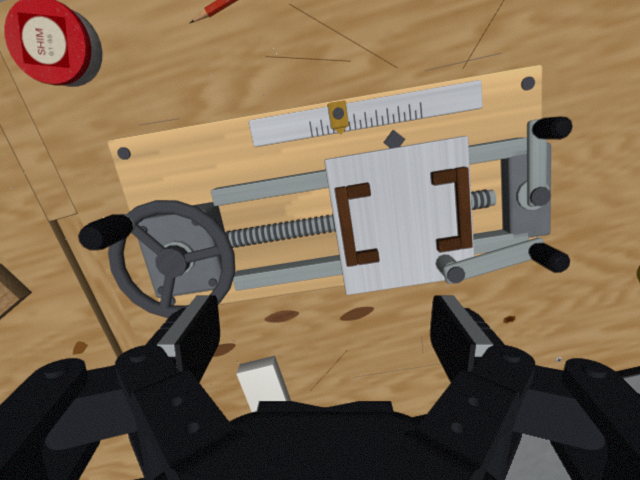

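The picture shows the wheel hub at (174,260), the crank knob near (102,230), the nest cavity at (404,215), the pointer tip at about (390,131) and the index tip at about (340,133). The carriage plate corners are (326,158), (467,137), (346,293) and (475,274).

```bash
python3 - <<'E'
from h import *
C=cam('wrist'); 
def w(n,u,v,z):
    P=pix2w(C,u,v,z); print(n,P.round(4)); return P
yaw=lambda a,b: print('yaw',np.arctan2(-(b-a)[0],(b-a)[1]).round(4))
yaw(w('holeA',124,153,.015),w('holeB',528,83,.015))
yaw(w('p',326,158,.045),w('p',467,137,.045)); yaw(w('p',346,293,.045),w('p',475,274,.045))
yaw(w('bedA',110,142,.015),w('bedB',541,66,.015))
w('hub',174,260,.079); w('wheelringc',172,260,.08)
w('ptr',390,131,.041); w('idx',340,133,.04)
w('crankbase',112,228,.085); w('lockpiv',538,196,.05); w('lockgrip top',567,128,.082); w('keeptop',563,259,.112); w('pivot',454,269,.078)
E
python3 -m handwheel '[[[0.0854,-0.013,-0.037,0,0],[0.0854,-0.013,-0.037,0,0],[0.0854,-0.013,-0.037,0,0],[0.0854,-0.013,-0.037,0,0],[0.0854,-0.013,-0.037,0,0],[0.0854,-0.013,-0.037,0,0],[0.0854,-0.013,-0.037,0,0],[0.0854,-0.013,-0.037,0,0],[0.0854,-0.013,-0.037,0,0],[0.0854,-0.013,-0.037,0,0],[0.0854,0,0,0,7],[0.0854,0,0,0,7]]]'
python3 -m handwheel '[[[0.0854,0,0,0,7],[0.0854,0,0,0,7],[0.0854,0,0,0,7],[0.0854,0,0,0,7],[0.0854,0,0,0,7],[0.0854,0,0,0,5],[0.0854,0,0,0,0],[0.0854,0,0,0,0]]]'
python3 - <<'E'
from h import *
C=cam('wrist'); im=viewer.read_camera('wrist'); cv2.imwrite('pics/w2.png',im)
find('wrist',['blank','short_offcut','star_knob'],C)
for r in viewer.outline_of('wrist','blank'):
    m=r['mask'].astype(np.uint8); b=cv2.boxPoints(cv2.minAreaRect(cv2.findNonZero(m)))
    P=np.array([pix2w(C,*q,.019) for q in b]); print(round(r['confidence'],2),b.round().tolist(),P[:,:2].round(4).tolist(),P.mean(0).round(4),im[m>0].mean(0).round())
E
```

```text
holeA [ 0.4479 -0.1364  0.015 ]
holeB [0.488  0.2528 0.015 ]
yaw -0.1026
p [0.5028 0.0539 0.045 ]
p [0.518  0.1794 0.045 ]
yaw -0.121
p [0.636  0.0386 0.045 ]
p [0.6496 0.1666 0.045 ]
yaw -0.1058
bedA [ 0.4347 -0.1453  0.015 ]
bedB [0.4766 0.2659 0.015 ]
yaw -0.1015
hub [ 0.5502 -0.0971  0.079 ]
wheelringc [ 0.5495 -0.0982  0.08  ]
ptr [0.4952 0.1152 0.041 ]
idx [0.4852 0.0717 0.04  ]
crankbase [ 0.5087 -0.1334  0.085 ]
lockpiv [0.5861 0.232  0.05  ]
lockgrip top [0.5279 0.2423 0.082 ]
keeptop [0.6212 0.2124 0.112 ]
pivot [0.6233 0.1385 0.078 ]
time: 4.78
eef_pos: [0.5773, -0.3531, 0.2306]
tcp_rot: [0.258, 0.966, 0.0, -0.0]
contact_force: [0.4, 0.4, 0.6]
opening: 1.003
finger_force: 0.0
time: 5.45
eef_pos: [0.5779, -0.3503, 0.2312]
tcp_rot: [0.568, 0.823, -0.0, -0.0]
contact_force: [0.2, -0.1, -0.3]
opening: 0.999
finger_force: 0.0
wrist blank 0.91 (607, 12) [ 0.758  -0.0919  0.    ]
wrist blank 0.89 (448, 301) [ 0.7511 -0.4079  0.    ]
wrist blank 0.78 (300, 204) [ 0.5541 -0.3619  0.    ]
wrist blank 0.67 (139, 240) [ 0.4035 -0.4624  0.    ]
wrist short_offcut 0.59 (199, 138) [ 0.436  -0.3348  0.    ]
wrist star_knob 0.64 (448, 191) [ 0.6948 -0.2928  0.    ]
0.97 [[417.0, 343.0], [438.0, 263.0], [485.0, 276.0], [464.0, 356.0]] [[0.7322, -0.4611], [0.7122, -0.3657], [0.7643, -0.3606], [0.7882, -0.4566]] [ 0.7492 -0.411   0.019 ] [125.  45.  99.]
0.9 [[277.0, 162.0], [322.0, 160.0], [325.0, 249.0], [279.0, 250.0]] [[0.5184, -0.3267], [0.5593, -0.3096], [0.5942, -0.3935], [0.5504, -0.4119]] [ 0.5556 -0.3604  0.019 ] [ 87. 124. 156.]
0.88 [[102.0, 200.0], [153.0, 191.0], [170.0, 281.0], [119.0, 291.0]] [[0.3669, -0.4255], [0.4128, -0.3976], [0.4524, -0.4864], [0.4033, -0.5171]] [ 0.4089 -0.4567  0.019 ] [135.  46. 105.]
0.88 [[553.0, 0.0], [639.0, 0.0], [639.0, 55.0], [553.0, 55.0]] [[0.6985, -0.1107], [0.7683, -0.0841], [0.7936, -0.1209], [0.7211, -0.1485]] [ 0.7454 -0.1161  0.019 ] [171. 176. 177.]
```

View pics/w2.png

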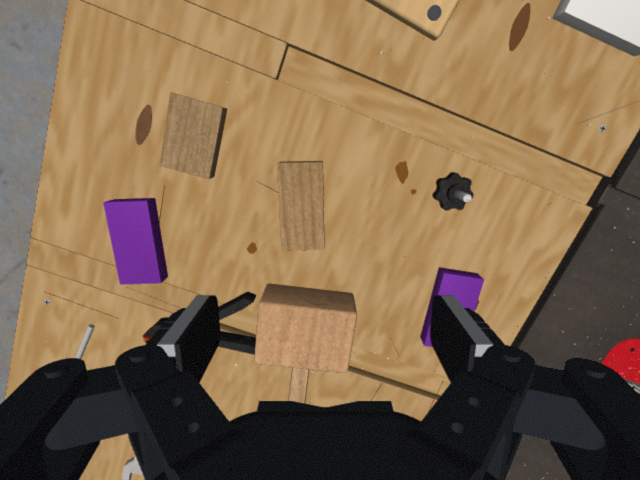

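Confirmed: the brown long offcut at (300,205) is the blank (plain brown, 45 x 90). The purple ones are at (135,240) and (455,310), the short offcut at (193,135), and a mallet head lies below at (305,330). I'm grasping the blank.

```bash
python3 -m handwheel '[[[0.0854,-0.0015,-0.0244,0,-1],[0.0854,0,0,0.032,0],[0.0854,0,0,0.032,0],[0.0854,0,0,0.032,0],[0.0854,0,0,0.032,0],[0.0854,0,0,0.032,0],[0.0854,0,0,0.032,0],[0.0854,0,0,0.024,0],[0.0854,0,0,0.010,0],[0.0854,0,0,0.004,0],[0.0854,0,0,0,0]]]' 50
python3 -m handwheel '[[[0.04,0,0,0,0],[0.04,0,0,0,0],[0.04,0,0,0,0],[0.04,0,0,0,0],[0.04,0,0,0,0],[0.04,0,0,0,0],[0.04,0,0,0,0],[0.04,0,0,0,0]]]' 50
```

```text
time: 6.62
eef_pos: [0.5555, -0.3604, 0.001]
tcp_rot: [0.562, 0.827, 0.0, -0.0]
contact_force: [-0.9, 0.6, 0.1]
opening: 1.001
finger_force: 0.0
time: 7.28
eef_pos: [0.5569, -0.3615, 0.0037]
tcp_rot: [0.562, 0.827, -0.0, 0.002]
contact_force: [-0.1, -0.5, 6.0]
opening: 0.513
finger_force: 54.2
```

```bash
python3 -m handwheel '[[[0.04,0,0,-0.01,0],[0.04,0,0,-0.03,0],[0.04,0,0,-0.035,0],[0.04,0,0,-0.035,0],[0.04,0,0,-0.035,0],[0.04,0,0,-0.035,0],[0.04,0,0,-0.02,7],[0.04,0,0,0,7],[0.04,0,0,0,7],[0.04,0,0,0,7]]]'
python3 -m handwheel '[[[0.04,0.038,-0.0028,0,0],[0.04,0.038,-0.0028,0,0],[0.04,0.038,-0.0028,0,0],[0.04,0.038,-0.0028,0,0],[0.04,0.038,-0.0028,0,0],[0.04,0.038,-0.0028,0,0],[0.04,0.038,-0.0028,0,0],[0.04,0.038,-0.0028,0,0],[0.04,0.038,-0.0028,0,0],[0.04,0.038,-0.0028,0,0],[0.04,0.038,-0.0028,0,0]]]'
python3 -m handwheel '[[[0.04,0.03,-0.0028,0,0],[0.04,0,0,0,0],[0.04,0,0,0,0]]]'
python3 - <<'E'
from h import *
C=cam('wrist'); im=viewer.read_camera('wrist'); cv2.imwrite('pics/w3.png',im)
find('wrist',['nest','pointer_tip','index_tip','keeper_pivot','keeper_grip','lock_pivot','lock_grip'],C)
E
```

```text
time: 8.12
eef_pos: [0.5553, -0.3602, 0.2023]
tcp_rot: [0.747, 0.665, 0.0, 0.0]
contact_force: [-0.2, 0.2, -1.6]
opening: 0.507
finger_force: 53.5
time: 9.03
eef_pos: [0.5703, 0.0603, 0.2014]
tcp_rot: [0.745, 0.667, -0.0, -0.0]
contact_force: [1.0, -1.3, 0.7]
opening: 0.51
finger_force: 53.5
time: 9.28
eef_pos: [0.5709, 0.0901, 0.2012]
tcp_rot: [0.744, 0.668, -0.0, -0.0]
contact_force: [0.7, -1.0, -0.5]
opening: 0.509
finger_force: 53.5
wrist nest 0.97 (329, 197) [0.5769 0.1076 0.045 ]
wrist nest 0.56 (232, 195) [0.496  0.1177 0.045 ]
wrist pointer_tip 0.64 (234, 197) [0.4965 0.1156 0.041 ]
wrist pointer_tip 0.35 (324, 292) [0.5629 0.0193 0.041 ]
wrist index_tip 0.9 (231, 248) [0.4855 0.0698 0.04  ]
wrist keeper_grip 0.75 (397, 42) [0.629  0.2083 0.098 ]
wrist keeper_grip 0.56 (240, 24) [0.5339 0.228  0.098 ]
wrist lock_pivot 0.82 (326, 21) [0.5876 0.2323 0.068 ]
wrist lock_grip 0.56 (239, 24) [0.528  0.2371 0.068 ]
```

View pics/w3.png

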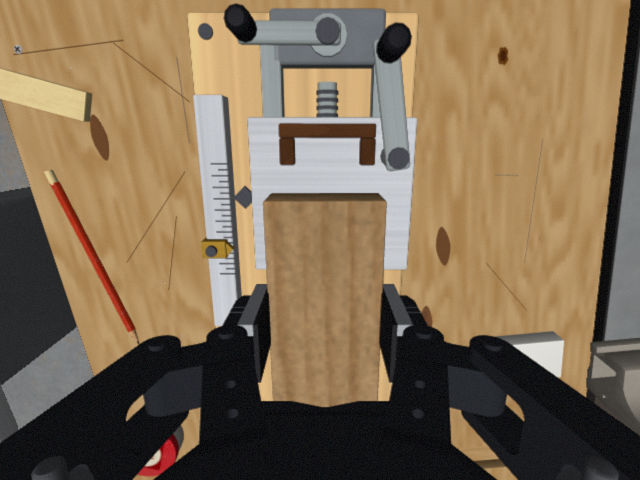

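The picture shows the nest's far wall at rows 124–137, columns 279–376, the blank's near top edge at row ≈203 (266–385), the pointer tip at about (234,197) and the index tip at (233,248). The jig is aligned with the blank.

```bash
python3 - <<'E'
from h import *
C=cam('wrist'); s=get_state(); M=R.from_quat(s['tcp_rot']).as_matrix(); e=s['eef_pos']
t=lambda P:(M.T@(P-e))
im=cv2.imread('pics/w3.png'); g=im.astype(int).sum(2)
print('col327 rows118-142',g[116:144,325:331].mean(1).round().tolist())
print('col326 rows185-212',g[185:212,310:340].mean(1).round().tolist())
print('row130',g[128:133,272:286].mean(0).round().tolist(),g[128:133,368:384].mean(0).round().tolist())
for n,u,v,z in [('wallL',279,124,.055),('wallR',376,124,.055),('wallInL',296,137,.055),('blankL',266,203,.2165),('blankR',385,203,.2165),('bL',266,193,.1975),('plateL',248,119,.045),('plateR',416,119,.045),('nestdet',329,197,.045),('ptr',234,197,.041)]:
    P=pix2w(C,u,v,z); print(n,P.round(4),'tool',t(P).round(4))
E
```

```text
col327 rows118-142 [280.0, 440.0, 582.0, 602.0, 605.0, 598.0, 565.0, 410.0, 190.0, 145.0, 157.0, 155.0, 166.0, 161.0, 158.0, 161.0, 156.0, 158.0, 151.0, 144.0, 138.0, 262.0, 493.0, 622.0, 625.0, 616.0, 606.0, 590.0]
col326 rows185-212 [599.0, 610.0, 610.0, 606.0, 600.0, 600.0, 600.0, 546.0, 235.0, 146.0, 162.0, 175.0, 184.0, 193.0, 198.0, 226.0, 300.0, 360.0, 360.0, 360.0, 359.0, 360.0, 360.0, 359.0, 360.0, 357.0, 356.0]
row130 [591.0, 594.0, 588.0, 592.0, 594.0, 592.0, 425.0, 232.0, 165.0, 166.0, 170.0, 166.0, 168.0, 163.0] [156.0, 159.0, 157.0, 160.0, 154.0, 153.0, 145.0, 214.0, 515.0, 603.0, 610.0, 610.0, 609.0, 530.0, 380.0, 395.0]
wallL [0.5458 0.1673 0.055 ] tool [ 0.0764 -0.0347  0.1463]
wallR [0.6202 0.159  0.055 ] tool [0.0765 0.0402 0.1463]
wallInL [0.5576 0.1563 0.055 ] tool [ 0.0667 -0.0217  0.1463]
blankL [0.5563 0.1343 0.2165] tool [ 0.0447 -0.0206 -0.0152]
blankR [0.5991 0.1295 0.2165] tool [ 0.0447  0.0225 -0.0152]
bL [0.5534 0.1352 0.1975] tool [ 0.0453 -0.0235  0.0038]
plateL [0.5207 0.1742 0.045 ] tool [ 0.0804 -0.0604  0.1563]
plateR [0.6535 0.1594 0.045 ] tool [0.0806 0.0733 0.1563]
nestdet [0.578  0.1049 0.045 ] tool [0.0179 0.0043 0.1563]
ptr [0.4972 0.1132 0.041 ] tool [ 0.0171 -0.0769  0.1603]
```

```bash
python3 -m handwheel '[[[0.04,0.0174,0.003,0,0],[0.04,0,0,0.03,0],[0.04,0,0,0.03,0],[0.04,0,0,0.03,0],[0.04,0,0,0.025,0],[0.04,0,0,0.01,0],[0.04,0,0,0,0],[0.04,0,0,0,0]]]'
python3 - <<'E'
from h import *
im=viewer.read_camera('wrist'); cv2.imwrite('pics/w4.png',im)
print(get_state()['eef_pos'])
E
```

```text
time: 10.35
eef_pos: [0.577, 0.1052, 0.0768]
tcp_rot: [0.745, 0.667, 0.0, 0.0]
contact_force: [0.4, -0.2, -0.4]
opening: 0.512
finger_force: 53.5
[0.57791973 0.10532068 0.0780359 ]
```

View pics/w4.png

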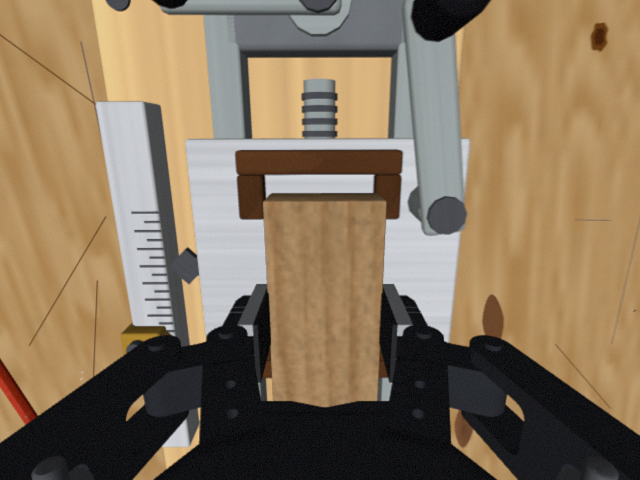

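The picture shows the nest's outer wall over columns 236–403, its inner sides at 265 and 374 and its far wall at rows 151–174. The blank covers columns 266–384 and its end is at rows 195–202.

```bash
python3 - <<'E'
from h import *
C=cam('wrist'); s=get_state(); M=R.from_quat(s['tcp_rot']).as_matrix(); e=s['eef_pos']
print(e)
im=cv2.imread('pics/w4.png'); g=im.astype(int).sum(2)
print(g[146:180,300:340].mean(1).round().tolist())
print(g[188:208,300:340].mean(1).round().tolist())
for n,u,v,z in [('wL',236,150,.055),('wR',403,150,.055),('inL',265,174,.055),('inR',374,174,.055),('in45',320,174,.045),('bL',265,202,e[2]+.0153),('bR',385,202,e[2]+.0153),('b0',325,195,e[2]-.0037),('pivot',446,214,.078),('ptr',175,264,.041)]:
    P=pix2w(C,u,v,z); print(n,P.round(4),'tool',(M.T@(P-e)).round(4))
E
```

```text
[0.57791973 0.10532068 0.0780359 ]
[603.0, 601.0, 581.0, 454.0, 167.0, 141.0, 158.0, 162.0, 163.0, 165.0, 164.0, 164.0, 162.0, 163.0, 163.0, 161.0, 162.0, 162.0, 161.0, 162.0, 160.0, 162.0, 162.0, 156.0, 151.0, 148.0, 133.0, 146.0, 355.0, 629.0, 639.0, 634.0, 625.0, 619.0]
[605.0, 607.0, 610.0, 616.0, 563.0, 255.0, 149.0, 163.0, 176.0, 190.0, 198.0, 206.0, 230.0, 304.0, 364.0, 364.0, 362.0, 363.0, 364.0, 365.0]
wL [0.5457 0.1711 0.055 ] tool [ 0.0618 -0.0394  0.0229]
wR [0.6206 0.1628 0.055 ] tool [0.0619 0.036  0.0232]
inL [0.557 0.159 0.055] tool [ 0.0511 -0.0268  0.023 ]
inR [0.6068 0.1535 0.055 ] tool [0.0511 0.0233 0.0231]
in45 [0.5819 0.1552 0.045 ] tool [ 0.05   -0.0016  0.033 ]
bL [0.5621 0.1524 0.0933] tool [ 0.0451 -0.0209 -0.0153]
bR [0.6052 0.1477 0.0933] tool [ 0.0451  0.0224 -0.0152]
b0 [0.5837 0.1495 0.0743] tool [0.0445 0.0008 0.0037]
pivot [0.632  0.1369 0.078 ] tool [0.0374 0.0502 0.0002]
ptr [0.4994 0.116  0.041 ] tool [ 0.0019 -0.0793  0.0368]
```

```bash
python3 -m handwheel '[[[0.04,0.0015,-0.0025,0,0],[0.04,0,0,0.008,0],[0.04,0,0,0.008,0],[0.04,0,0,0.006,0],[0.04,0,0,0.004,0],[0.04,0,0,0.002,0],[0.04,0,0,0,0]]]'
python3 -c "from h import *;[print(get_state()['eef_pos'],get_state()['contact_force']) for _ in range(2)]"
```

```text
time: 10.98
eef_pos: [0.5741, 0.1073, 0.0487]
tcp_rot: [0.745, 0.667, -0.0, -0.0]
contact_force: [-2.6, -1.2, 3.7]
opening: 0.512
finger_force: 54.0
[0.57413323 0.10733961 0.04866834] [-2.64511718 -1.24146779  3.72693642]
[0.57413323 0.10733961 0.04866834] [-2.64511718 -1.24146779  3.72693642]
```

```bash
python3 -m handwheel '[[[0.058,0,0,0,0],[0.058,0,0,0,0],[0.058,0,0,0,0],[0.058,0,0,0,0],[0.058,0,0,-0.01,0],[0.058,0,0,-0.03,0],[0.058,0,0,-0.035,0],[0.058,0,0,-0.035,0],[0.058,0.0,0,-0.03,0],[0.05,0,0,0,0],[0.05,0,0,0,0]]]'
python3 - <<'E'
from h import *
C=cam('wrist'); im=viewer.read_camera('wrist'); cv2.imwrite('pics/w5.png',im); print(get_state()['eef_pos'],get_state()['tcp_rot'])
find('wrist',['nest','keeper_pivot','keeper_grip','lock_pivot','lock_grip','pointer_tip','index_tip'],C)
for n in ['blank']:
  for r in viewer.pinpoint('wrist',n)[:2]:
    print(n,r, pix2w(C,r['xy'][0]*640,r['xy'][1]*480,.045))
E
```

```text
time: 11.9
eef_pos: [0.5759, 0.1073, 0.1921]
tcp_rot: [0.745, 0.667, 0.003, 0.002]
contact_force: [0.1, -0.4, -0.3]
opening: 0.588
finger_force: 0.0
[0.57447432 0.10729495 0.18946771] [7.45147228e-01 6.66899331e-01 7.10400844e-04 6.21958995e-04]
wrist keeper_pivot 0.96 (401, 191) [0.6312 0.1342 0.098 ]
wrist keeper_grip 0.75 (389, 70) [0.6279 0.209  0.098 ]
wrist lock_pivot 0.73 (321, 52) [0.5882 0.2293 0.068 ]
wrist lock_grip 0.55 (232, 48) [0.5292 0.2377 0.068 ]
wrist pointer_tip 0.94 (224, 220) [0.4936 0.1162 0.041 ]
wrist index_tip 0.93 (226, 270) [0.4866 0.0706 0.04  ]
wrist index_tip 0.62 (397, 189) [0.6399 0.1262 0.04  ]
blank {'xy': [0.5034, 0.454], 'confidence': 0.82} [0.57577312 0.10941885 0.045     ]
```

View pics/w5.png

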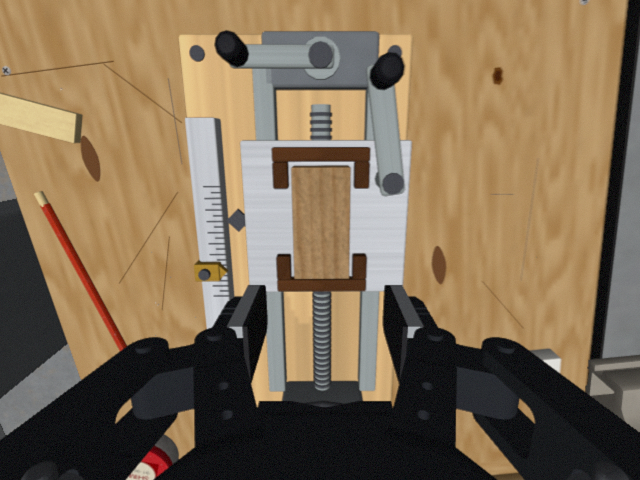

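The blank sits squarely in the nest (292–350, 165–280). The keeper's hub is at (393,183) and its knob at (388,70). Next I'll swing the keeper.

```bash
python3 -m handwheel '[[[0.058,0.0356,0.0141,0,0],[0.058,0.0356,0.0141,0,0],[0.058,0.0356,0.0141,0,0],[0.058,0,0,0,-7],[0.058,0,0,0,-1.5],[0.058,0,0,0.03,0],[0.058,0,0,0.03,0],[0.058,0,0,0.03,0],[0.058,0,0,0.015,0],[0.058,0,0,0.004,0]]]' 25
python3 -m handwheel '[[[0.01,0,0,0,0],[0.01,0,0,0,0],[0.01,0,0,0,0],[0.01,0,0,0,0],[0.01,0,0,0,0],[0.01,0,0,0,0],[0.01,0,0,0,0],[0.01,0,0,0,0]]]' 25
```

```text
time: 13.18
eef_pos: [0.6252, 0.2082, 0.0746]
tcp_rot: [0.694, 0.72, -0.003, -0.002]
contact_force: [-1.3, -0.6, 0.8]
opening: 0.679
finger_force: 0.0
time: 13.85
eef_pos: [0.6297, 0.2091, 0.082]
tcp_rot: [0.694, 0.72, 0.002, 0.001]
contact_force: [-0.8, -0.2, 6.0]
opening: 0.2
finger_force: 24.9
```

```bash
python3 -m handwheel '[[[0.01,-0.0005,-0.0085,-0.003,-6.8],[0.01,-0.0005,-0.0085,0,-6.8],[0.01,-0.0005,-0.0085,0,-6.8],[0.01,-0.0005,-0.0085,0,-6.8],[0.01,-0.0005,-0.0085,0,-6.8],[0.01,-0.0005,-0.0085,0,-6.8],[0.01,-0.0005,-0.0085,0,-6.8],[0.01,-0.0005,-0.0085,0,-6.8],[0.01,-0.0005,-0.0085,0,-6.8],[0.01,-0.0005,-0.0085,0,-6.8],[0.01,-0.0005,-0.0085,0,-6.8],[0.01,-0.0005,-0.0085,0,-6.8]]]'
python3 -m handwheel '[[[0.01,0,0,0,0],[0.01,0,0,0,0]]]'
```

```text
time: 14.85
eef_pos: [0.5595, 0.1458, 0.0822]
tcp_rot: [0.051, 0.999, 0.001, 0.001]
contact_force: [3.4, 4.7, -4.5]
opening: 0.199
finger_force: 25.5
time: 15.02
eef_pos: [0.5592, 0.1452, 0.0821]
tcp_rot: [0.056, 0.998, 0.0, -0.0]
contact_force: [1.4, 3.3, -2.3]
opening: 0.199
finger_force: 25.6
```

```bash
python3 -m handwheel '[[[0.05,0,0,0,0],[0.05,0,0,0,0],[0.05,0,0,0,0],[0.05,0,0,-0.01,0],[0.05,0,0,-0.035,0],[0.05,0,0,-0.035,0],[0.05,0,0,-0.035,0],[0.05,-0.0012,-0.0393,0,0],[0.05,-0.0012,-0.0393,0,0],[0.05,-0.0012,-0.0393,0,0],[0.05,-0.0012,-0.0393,0,0],[0.05,-0.0012,-0.0393,0,0]]]'
python3 -m handwheel '[[[0.05,-0.0012,-0.0393,0,0],[0.05,0,0,0,0],[0.05,0,0,0,0]]]'
python3 - <<'E'
from h import *
C=cam('wrist'); im=viewer.read_camera('wrist'); cv2.imwrite('pics/w6.png',im); print(get_state()['eef_pos'],get_state()['tcp_rot'])
find('wrist',['wheel_axis','crank_grip','pointer_tip','index_tip','keeper_grip','keeper_pivot'],C)
E
```

```text
time: 16.02
eef_pos: [0.5437, -0.0528, 0.1987]
tcp_rot: [0.054, 0.999, -0.0, 0.001]
contact_force: [0.7, 0.5, 0.2]
opening: 0.586
finger_force: 0.0
time: 16.27
eef_pos: [0.5409, -0.0924, 0.1983]
tcp_rot: [0.057, 0.998, -0.0, 0.0]
contact_force: [-0.3, 1.1, 0.1]
opening: 0.588
finger_force: 0.0
[ 0.54093318 -0.09097645  0.19808723] [5.56752260e-02 9.98448874e-01 4.30419889e-05 3.36054415e-04]
wrist wheel_axis 0.75 (311, 254) [ 0.5498 -0.1043  0.107 ]
wrist crank_grip 0.92 (268, 199) [ 0.5081 -0.1283  0.107 ]
wrist index_tip 0.86 (519, 133) [0.4884 0.0698 0.04  ]
```

View pics/w6.png

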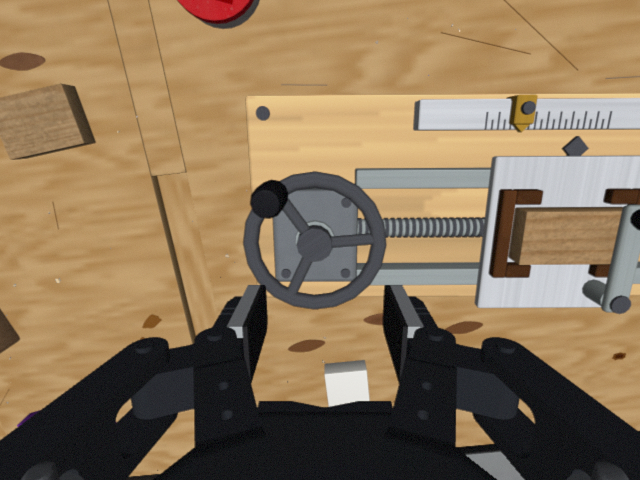

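The hub is at (314,243) and the crank knob at (269,199). The index tip is at about (519,132) and the pointer at about (575,147). The keeper lies across the blank, with its hub at (620,304).

```bash
python3 - <<'E'
from h import *
C=cam('wrist'); s=get_state(); M=R.from_quat(s['tcp_rot']).as_matrix(); e=s['eef_pos']
y=-.108; Jx=np.array([np.cos(y),np.sin(y),0]);Jy=np.array([-np.sin(y),np.cos(y),0])
Q={}
for n,u,v,z in [('hub',314,243,.079),('ringc',315,240,.08),('knobtop',268,198,.125),('knobmid',269,199,.107),('idx',519,132,.04),('ptr',575,141,.041),('bedL',247,97,.015),('bedR',639,97,.015),('plT',494,157,.045),('plB',476,307,.045)]:
    P=pix2w(C,u,v,z); Q[n]=P; print(n,P.round(4),'tool',(M.T@(P-e)).round(4))
print('ptr-idx along y', (Q['ptr']-Q['idx'])@Jy, (Q['ptr']-Q['idx'])@Jx)
d=Q['bedR']-Q['bedL']; print('yaw',np.arctan2(-d[0],d[1])); d=Q['plT']-Q['plB'];print('yaw',np.arctan2(-d[1],-d[0]))
E
```

```text
hub [ 0.5499 -0.0998  0.079 ] tool [-0.01   -0.0097  0.1184]
ringc [ 0.5473 -0.0987  0.08  ] tool [-0.0074 -0.0089  0.1174]
knobtop [ 0.5049 -0.1214  0.125 ] tool [ 0.0325 -0.036   0.0724]
knobmid [ 0.5083 -0.1241  0.107 ] tool [ 0.0287 -0.0383  0.0904]
idx [0.4861 0.0726 0.04  ] tool [0.0719 0.1549 0.1574]
ptr [0.4979 0.1174 0.041 ] tool [0.0649 0.2007 0.1564]
bedL [ 0.4339 -0.1459  0.015 ] tool [ 0.1004 -0.0679  0.1824]
bedR [0.4692 0.1859 0.015 ] tool [0.1008 0.2657 0.1824]
plT [0.5033 0.0508 0.045 ] tool [0.0524 0.1351 0.1524]
plB [0.6361 0.0378 0.045 ] tool [-0.081   0.1363  0.1524]
ptr-idx along y 0.045804322848321616 0.00688188236251322
yaw -0.10574533693396354
yaw -0.09787230330556664
```

```bash
python3 -m handwheel '[[[0.055,0.029,-0.038,0,0],[0.055,0,0,0.03,0],[0.055,0,0,0.03,0],[0.055,0,0,0.03,0],[0.055,0,0,0.016,0],[0.055,0,0,0,0],[0.01,0,0,0,0],[0.01,0,0,0,0],[0.01,0,0,0,0],[0.01,0,0,0,0],[0.01,0,0,0,0],[0.01,0,0,0,0]]]' 30
python3 - <<'E'
from h import *
s=get_state(); e=s['eef_pos']; print(e)
M=R.from_quat(s['tcp_rot']).as_matrix()
o=M.T@(e-np.array([.549,-.099,e[2]])); a0=np.degrees(np.arctan2(o[1],o[0])); print(o.round(4),a0)
a=np.radians(np.arange(25)*15+a0); d=.05*np.diff(np.c_[np.cos(a),np.sin(a)],axis=0)
print(d.round(4).tolist())
E
```

```text
time: 17.62
eef_pos: [0.5137, -0.1212, 0.0935]
tcp_rot: [0.054, 0.999, -0.001, 0.002]
contact_force: [0.1, -0.4, 6.3]
opening: 0.241
finger_force: 30.3
[ 0.51365751 -0.12118841  0.0935447 ]
[ 0.0327 -0.0259 -0.0001] -38.35929639009611
[[0.0067, 0.0112], [0.0036, 0.0126], [0.0002, 0.0131], [-0.0032, 0.0127], [-0.0064, 0.0114], [-0.0091, 0.0094], [-0.0112, 0.0067], [-0.0126, 0.0036], [-0.0131, 0.0002], [-0.0127, -0.0032], [-0.0114, -0.0064], [-0.0094, -0.0091], [-0.0067, -0.0112], [-0.0036, -0.0126], [-0.0002, -0.0131], [0.0032, -0.0127], [0.0064, -0.0114], [0.0091, -0.0094], [0.0112, -0.0067], [0.0126, -0.0036], [0.0131, -0.0002], [0.0127, 0.0032], [0.0114, 0.0064], [0.0094, 0.0091]]
```

```bash
python3 -m handwheel '[[[0.01,0.0067,0.0112,-0.004,0],[0.01,0.0036,0.0126,0,0],[0.01,0.0002,0.0131,0,0],[0.01,-0.0032,0.0127,0,0],[0.01,-0.0064,0.0114,0,0],[0.01,-0.0091,0.0094,0,0],[0.01,-0.0112,0.0067,0,0],[0.01,-0.0126,0.0036,0,0],[0.01,-0.0131,0.0002,0,0],[0.01,-0.0127,-0.0032,0,0],[0.01,-0.0114,-0.0064,0,0],[0.01,-0.0094,-0.0091,0,0]]]'
python3 -m handwheel '[[[0.01,-0.0067,-0.0112,0,0],[0.01,-0.0036,-0.0126,0,0],[0.01,-0.0002,-0.0131,0,0],[0.01,0.0032,-0.0127,0,0],[0.01,0.0064,-0.0114,0,0],[0.01,0.0091,-0.0094,0,0],[0.01,0.0112,-0.0067,0,0],[0.01,0.0126,-0.0036,0,0],[0.01,0.0131,-0.0002,0,0],[0.01,0.0127,0.0032,0,0],[0.01,0.0114,0.0064,0,0],[0.01,0.0094,0.0091,0,0]]]'
python3 -m handwheel '[[[0.01,0,0,0,0]]]'
python3 - <<'E'
from h import *
C=cam('wrist'); im=viewer.read_camera('wrist'); cv2.imwrite('pics/w7.png',im[:, 200:]);print(get_state()['eef_pos'])
find('wrist',['wheel_axis','crank_grip','pointer_tip','index_tip'],C)
E
```

```text
time: 18.62
eef_pos: [0.5955, -0.0681, 0.094]
tcp_rot: [0.055, 0.998, 0.0, -0.003]
contact_force: [-3.6, 0.0, -0.8]
opening: 0.243
finger_force: 34.3
time: 19.62
eef_pos: [0.5123, -0.1206, 0.0944]
tcp_rot: [0.056, 0.998, 0.001, 0.002]
contact_force: [13.2, 3.9, -13.5]
opening: 0.242
finger_force: 33.2
time: 19.7
eef_pos: [0.5116, -0.1181, 0.0943]
tcp_rot: [0.055, 0.998, 0.002, 0.001]
contact_force: [4.8, 2.5, -9.0]
opening: 0.237
finger_force: 33.7
[ 0.51171674 -0.11822559  0.09429169]
wrist crank_grip 0.84 (321, 296) [ 0.5036 -0.12    0.107 ]
```

View pics/w7.png

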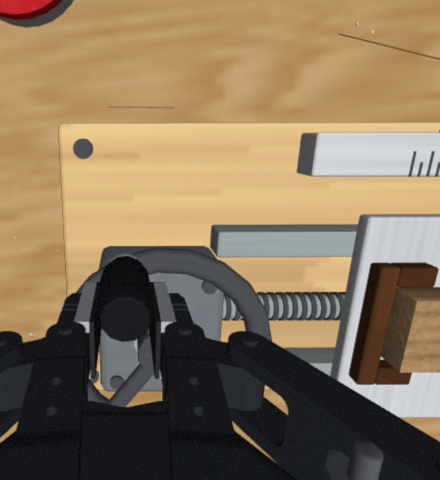

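The crank is held between the pads and the first turn is done. I'm turning about 160° more.

```bash
python3 -m handwheel '[[[0.01,0.0067,0.0112,0,0],[0.01,0.0036,0.0126,0,0],[0.01,0.0002,0.0131,0,0],[0.01,-0.0032,0.0127,0,0],[0.01,-0.0064,0.0114,0,0],[0.01,-0.0091,0.0094,0,0],[0.01,-0.0112,0.0067,0,0],[0.01,-0.0126,0.0036,0,0],[0.01,-0.0131,0.0002,0,0],[0.01,-0.0127,-0.0032,0,0],[0.01,-0.0078,-0.0039,0,0],[0.01,0,0,0,0]]]'
python3 -m handwheel '[[[0.04,0,0,0,0],[0.05,0,0,0,0],[0.05,0,0,0,0],[0.05,0,0,-0.02,0],[0.05,0,0,-0.03,0],[0.05,0,0,-0.03,0],[0.05,0,0.035,-0.03,0],[0.05,0.02,0.035,0,0],[0.05,0.02,0.035,0,0],[0.05,0,0,0,0],[0.05,0,0,0,0]]]'
python3 - <<'E'
from h import *
C=cam('wrist'); im=viewer.read_camera('wrist'); print(get_state()['eef_pos'],get_state()['tcp_rot'])
find('wrist',['wheel_axis','crank_grip','pointer_tip','index_tip'],C)
P=w2pix(C,[.49,.072,.04]); print(P)
u,v=P.round().astype(int); x0=max(0,u-80);y0=max(0,v-60); print(x0,y0)
cv2.imwrite('pics/w8.png',im); cv2.imwrite('pics/w8c.png',cv2.resize(im[y0:y0+120,x0:x0+160],None,fx=5,fy=5,interpolation=cv2.INTER_CUBIC))
E
```

```text
time: 20.95
eef_pos: [0.5842, -0.0593, 0.0945]
tcp_rot: [0.054, 0.999, -0.004, -0.003]
contact_force: [-4.9, -12.2, -3.6]
opening: 0.243
finger_force: 33.9
time: 21.87
eef_pos: [0.5563, 0.0532, 0.2037]
tcp_rot: [0.052, 0.999, -0.0, 0.001]
contact_force: [0.1, -0.8, -0.1]
opening: 0.587
finger_force: 0.0
[0.55680568 0.05200049 0.20347578] [ 5.31152637e-02  9.98587871e-01 -3.59202852e-04  9.50669309e-04]
wrist wheel_axis 0.83 (104, 250) [ 0.5491 -0.1045  0.107 ]
wrist crank_grip 0.61 (174, 282) [ 0.578  -0.0604  0.107 ]
wrist crank_grip 0.52 (102, 255) [ 0.5522 -0.1066  0.107 ]
wrist pointer_tip 0.76 (343, 138) [0.4917 0.0733 0.041 ]
wrist pointer_tip 0.35 (321, 220) [0.5589 0.0481 0.041 ]
wrist index_tip 0.81 (338, 135) [0.4884 0.0697 0.04  ]
[341.0853117  136.37494966]
261 76
```

View pics/w8c.png

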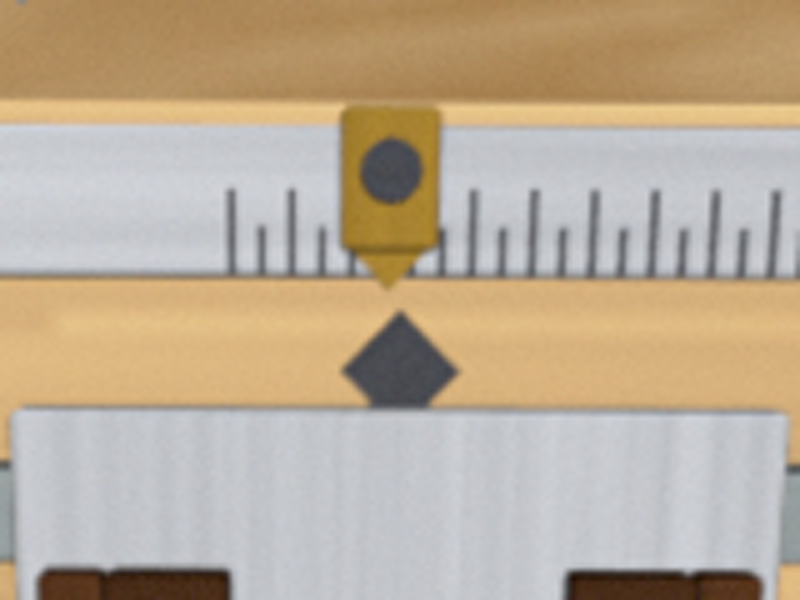

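The index tip is at crop (388,290) and the pointer tip at (400,312). At 6.1 px/mm the pointer is 2.0 mm to the +y side. I'll regrip and turn about 21° more.

```bash
python3 -m handwheel '[[[0.05,-0.02,-0.035,0,0],[0.05,-0.02,-0.035,0,0],[0.05,0,-0.035,0.03,0],[0.05,0,0,0.03,0],[0.05,0,0,0.03,0],[0.05,0,0,0.02,0],[0.01,0,0,0,0],[0.01,0,0,0,0],[0.01,0,0,0,0],[0.01,0,0,0,0],[0.01,0,0,0,0],[0.01,0,0,0,0]]]'
python3 -m handwheel '[[[0.01,-0.0072,-0.006,0,0],[0.01,-0.0065,-0.0068,0,0],[0.01,0,0,0,0],[0.01,0,0,0,0],[0.04,0,0,0,0],[0.05,0,0,0,0],[0.05,0,0,0,0],[0.05,0,0,-0.02,0],[0.05,0,0,-0.03,0],[0.05,0,0,-0.03,0],[0.05,0,0.035,-0.03,0]]]'
python3 -m handwheel '[[[0.05,0.027,0.04,0,0],[0.05,0.027,0.04,0,0],[0.05,0,0,0,0],[0.05,0,0,0,0]]]'
python3 - <<'E'
from h import *
C=cam('wrist'); im=viewer.read_camera('wrist'); print(get_state()['eef_pos'])
find('wrist',['pointer_tip','index_tip','lock_grip','lock_pivot'],C)
P=w2pix(C,[.49,.072,.04]); print(P)
u,v=P.round().astype(int); x0=max(0,u-80);y0=max(0,v-60); print(x0,y0)
cv2.imwrite('pics/w9.png',im); cv2.imwrite('pics/w9c.png',cv2.resize(im[y0:y0+120,x0:x0+160],None,fx=5,fy=5,interpolation=cv2.INTER_CUBIC))
E
```

```text
time: 23.12
eef_pos: [0.5871, -0.0545, 0.0975]
tcp_rot: [0.054, 0.999, -0.0, 0.002]
contact_force: [1.7, -0.6, 1.7]
opening: 0.117
finger_force: 0.7
time: 24.03
eef_pos: [0.601, -0.0404, 0.204]
tcp_rot: [0.057, 0.998, -0.001, 0.0]
contact_force: [0.7, -0.9, -0.5]
opening: 0.581
finger_force: 0.0
time: 24.37
eef_pos: [0.5612, 0.0386, 0.2025]
tcp_rot: [0.053, 0.999, -0.0, 0.0]
contact_force: [0.4, -0.0, 0.4]
opening: 0.585
finger_force: 0.0
[0.561897   0.03740126 0.20254292]
wrist pointer_tip 0.95 (360, 131) [0.4919 0.0734 0.041 ]
wrist index_tip 0.97 (355, 129) [0.49   0.0694 0.04  ]
wrist lock_grip 0.66 (585, 160) [0.5306 0.2394 0.068 ]
wrist lock_pivot 0.69 (570, 232) [0.5867 0.2325 0.068 ]
[358.21021286 128.72698361]
278 69
```

View pics/w9c.png

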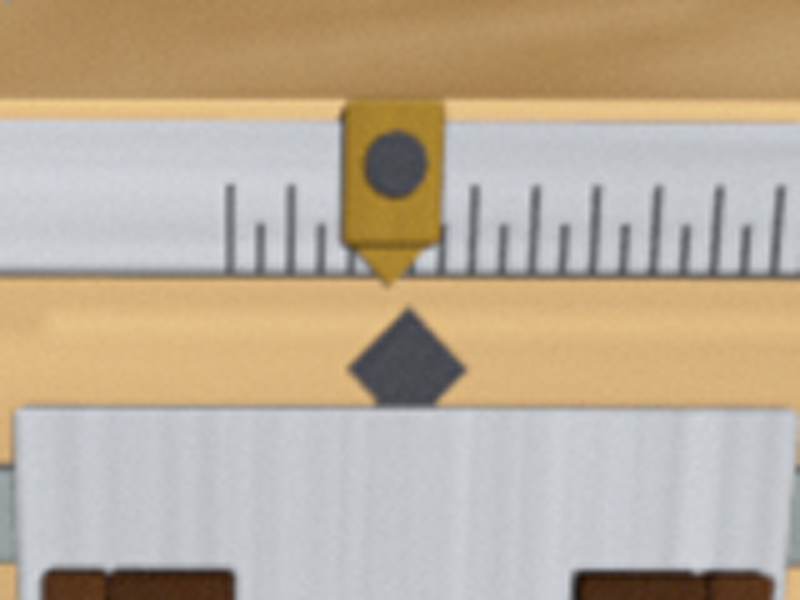

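The regrip slipped off: the pointer tip is at crop (408,310) and the index at (388,287), so the pointer is 3.3 mm out. I'll locate the knob again and grip it with the fingers closing along the tangent.

```bash
python3 -m handwheel '[[[0.05,-0.022,-0.038,0,0],[0.05,-0.022,-0.038,0,0],[0.05,0,-0.038,0,0],[0.05,0,0,0,0],[0.05,0,0,0,0]]]'
python3 - <<'E'
from h import *
C=cam('wrist'); im=viewer.read_camera('wrist'); cv2.imwrite('pics/w10.png',im); s=get_state(); e=s['eef_pos'];M=R.from_quat(s['tcp_rot']).as_matrix(); print(e,s['qpos'])
find('wrist',['wheel_axis','crank_grip'],C)
for r in viewer.outline_of('wrist','crank_grip')[:2]:
    m=r['mask'];ys,xs=np.where(m);print('mask',r['confidence'],xs.min(),xs.max(),ys.min(),ys.max(),m.sum())
    dk=m&(im.astype(int).sum(2)<75); n,l,st,c=cv2.connectedComponentsWithStats(dk.astype(np.uint8)); k=1+st[1:,4].argmax(); print('dark blob',st[k],c[k], pix2w(C,*c[k],.107))
w=viewer.outline_of('wrist','wheel_axis')
for r in w[:1]:
    (cx,cy),ax,an=cv2.fitEllipse(cv2.convexHull(cv2.findNonZero(r['mask'].astype(np.uint8)))); print('wheel ell',cx,cy,ax,pix2w(C,cx,cy,.075))
E
```

```text
time: 25.03
eef_pos: [0.5918, -0.0802, 0.202]
tcp_rot: [0.057, 0.998, 0.0, -0.0]
contact_force: [0.2, -0.6, -0.2]
opening: 0.586
finger_force: 0.0
[ 0.59169195 -0.07874626  0.20195554] [-3.02344322e-01  1.42285940e-01  1.80105223e+00  4.61474322e-04
  1.19926029e+00 -1.76113361e+00]
wrist wheel_axis 0.78 (282, 183) [ 0.55   -0.1052  0.107 ]
wrist crank_grip 0.66 (356, 194) [ 0.5626 -0.0571  0.107 ]
wrist crank_grip 0.45 (499, 173) [0.5596 0.0372 0.107 ]
mask 0.67 342 376 180 217 1010
dark blob [343 180  33  35 329] [354.40425532 190.65349544] [ 0.56044572 -0.05824777  0.107     ]
wheel ell 448.1875 137.4514923095703 (263.2280578613281, 580.4071655273438) [0.5345085  0.01513404 0.075     ]
```

```bash
python3 -m handwheel '[[[0.055,0.031,0.0194,0,0],[0.055,0,0,0,7],[0.055,0,0,0,7],[0.055,0,0,0,7],[0.055,0,0,0,7],[0.055,0,0,0,7],[0.055,0,0,0,7],[0.055,0,0,0,7],[0.055,0,0,0,7],[0.055,0,0,0,7],[0.055,0,0,0,7],[0.055,0,0,0,7]]]'
python3 -m handwheel '[[[0.055,0,0,0,7],[0.055,0,0,0,7],[0.055,0,0,0,7],[0.055,0,0,0,7],[0.055,0,0,0,7],[0.055,0,0,0.03,0],[0.055,0,0,0.03,0],[0.055,0,0,0.03,0],[0.055,0,0,0.015,0],[0.055,0,0,0,0],[0.055,0,0,0,0]]]' 
python3 -m handwheel '[[[0.01,0,0,0,0],[0.01,0,0,0,0],[0.01,0,0,0,0],[0.01,0,0,0,0],[0.01,0,0,0,0],[0.01,0,0,0,0],[0.01,0,0,0,0]]]'
```

```text
time: 26.28
eef_pos: [0.563, -0.0534, 0.2026]
tcp_rot: [0.666, 0.746, 0.0, 0.0]
contact_force: [0.7, -0.2, -0.1]
opening: 0.642
finger_force: 0.0
time: 27.2
eef_pos: [0.5625, -0.0536, 0.0969]
tcp_rot: [0.858, 0.514, -0.001, -0.001]
contact_force: [0.5, -0.5, 1.2]
opening: 0.646
finger_force: 0.0
time: 27.78
eef_pos: [0.5646, -0.0549, 0.0997]
tcp_rot: [0.858, 0.513, 0.002, 0.001]
contact_force: [-0.5, 1.1, 5.3]
opening: 0.242
finger_force: 29.8
```

```bash
python3 -m handwheel '[[[0.01,0.0013,0.0109,0,0],[0.01,-0.0011,0.0109,0,0],[0.01,-0.0034,0.0104,0,0],[0.01,0,0,0,0],[0.01,0,0,0,0],[0.04,0,0,0,0],[0.055,0,0,0,0],[0.055,0,0,0,0],[0.055,0,0,-0.02,0],[0.055,0,0,-0.03,0],[0.055,0,0,-0.03,0],[0.055,0,0,-0.03,0]]]'
cat >> h.py <<'E'
def rect(im,C,yaw=-.106,z=.0405,x0=.49,y0=.08,half=.05,s=5000):
    "rectified picture: columns = jig y, rows = jig x, s px/m, centred on world x0,y0"
    n=int(2*half*s); c=np.array([(0,0),(n,0),(n,n),(0,n)],np.float32); Rz=R.from_euler('z',yaw).as_matrix()
    src=[w2pix(C,np.array([x0,y0,z])+Rz@[q[1]/s-half,q[0]/s-half,0]) for q in c]
    return cv2.warpPerspective(im,cv2.getPerspectiveTransform(np.float32(src),c),(n,n),flags=cv2.INTER_CUBIC)
def offs(im,C):
    r=rect(im,C); h=cv2.cvtColor(r,cv2.COLOR_BGR2HSV).astype(int)
    br=((h[...,0]>14)&(h[...,0]<32)&(h[...,1]>170)&(h[...,2]<215)).astype(np.uint8)
    dk=((h[...,2]<110)&(h[...,1]<90)).astype(np.uint8)
    for nm,m in(('brass',br),('dark',dk)):
        m=cv2.morphologyEx(m,cv2.MORPH_OPEN,np.ones((7,7)))
        n,l,st,c=cv2.connectedComponentsWithStats(m)
        for i in range(1,n):
            if 700<st[i,4]<12000:
                ys,xs=np.where(l==i); top=xs[ys<=ys.min()+4].mean(); bot=xs[ys>=ys.max()-4].mean()
                print(nm,'box mm',(st[i,:4]/5).round(1),'cy mm',round(c[i][0]/5,2),'apex- ',round(top/5,2),'apex+',round(bot/5,2))
E
python3 - <<'E'
from h import *
import h
C=cam('wrist'); im=viewer.read_camera('wrist'); cv2.imwrite('pics/w11.png',im); print(get_state()['eef_pos']); offs(im,C)
# validation on w9
p,f,o,Rm=C
H=np.array(p['hand_eye']); T=np.eye(4); T[:3,:3]=R.from_quat([.0545,.9985,0,0]).as_matrix(); T[:3,3]=[.5619,.0374,.2025]; M=T@H
print('w9'); offs(cv2.imread('pics/w9.png'),(p,f,M[:3,3],M[:3,:3]))
T[:3,:3]=R.from_quat([.0531,.9986,0,0]).as_matrix(); T[:3,3]=[.5568,.052,.2035]; M=T@H
print('w8'); offs(cv2.imread('pics/w8.png'),(p,f,M[:3,3],M[:3,:3]))
E
```

```text
time: 28.78
eef_pos: [0.5889, -0.0722, 0.2074]
tcp_rot: [0.858, 0.513, -0.001, -0.001]
contact_force: [0.9, -0.2, 0.0]
opening: 0.643
finger_force: 0.0
[ 0.59266211 -0.07320136  0.21569967]
brass box mm [32.6 18.6 15.4 27. ] cy mm 39.39 apex-  36.24 apex+ 40.17
dark box mm [37.4 20.   9.4  9.4] cy mm 42.01 apex-  42.15 apex+ 42.05
dark box mm [93.  78.2  7.  18. ] cy mm 97.1 apex-  98.69 apex+ 98.82
dark box mm [80.2 88.8  5.6 11.2] cy mm 82.72 apex-  83.51 apex+ 81.44
w9
brass box mm [34.4 22.4 15.2 26.6] cy mm 41.53 apex-  41.91 apex+ 41.62
dark box mm [37.8 27.   9.4  9.4] cy mm 42.35 apex-  42.37 apex+ 42.3
dark box mm [36.2 54.6 17.6 14.6] cy mm 44.92 apex-  44.94 apex+ 44.88
w8
brass box mm [34.6 22.2 14.6 26.2] cy mm 41.7 apex-  41.75 apex+ 41.6
dark box mm [37.2 26.4  9.4  9.6] cy mm 41.85 apex-  41.91 apex+ 41.83
dark box mm [35.  54.  17.6 14.6] cy mm 43.67 apex-  43.52 apex+ 43.62
```

```bash
python3 -m handwheel '[[[0.055,0.0,-0.035,0,0],[0.055,0.0,-0.035,0,0],[0.055,0.0,-0.035,0,0],[0.055,0.02,0,0,0],[0.055,0,0,0,0],[0.055,0,0,0,0],[0.055,0,0,0,0]]]'
python3 - <<'E'
from h import *
C=cam('wrist'); im=viewer.read_camera('wrist'); cv2.imwrite('pics/w12.png',im); print(get_state()['eef_pos']); offs(im,C); print(w2pix(C,[.49,.072,.04]))
find('wrist',['pointer_tip','index_tip','lock_grip','lock_pivot','keeper_grip','keeper_pivot'],C)
r=rect(im,C); cv2.imwrite('pics/r12.png',r); h=cv2.cvtColor(r,cv2.COLOR_BGR2HSV)
for k in range(170,360,10): print(k, ''.join('#' if a<75 else '+' if a<110 else '.' for a in h[k,150:280:3,2]))
E
```

```text
time: 29.42
eef_pos: [0.5074, -0.0058, 0.2077]
tcp_rot: [0.858, 0.513, 0.0, 0.0]
contact_force: [0.8, -1.0, -0.3]
opening: 0.642
finger_force: 0.0
[ 0.50756924 -0.00604447  0.2077084 ]
brass box mm [32.4 20.2 15.2 27.6] cy mm 39.85 apex-  40.18 apex+ 39.8
dark box mm [35.4 23.8  9.4  9.8] cy mm 40.03 apex-  40.23 apex+ 39.98
dark box mm [  0.   47.2 100.    3. ] cy mm 50.76 apex-  50.77 apex+ 51.67
dark box mm [30.6 52.4 18.  14.6] cy mm 39.67 apex-  39.89 apex+ 39.71
[261.19126622 145.10666185]
wrist pointer_tip 0.9 (264, 150) [0.4901 0.0679 0.041 ]
wrist index_tip 0.74 (259, 149) [0.4864 0.0699 0.04  ]
wrist lock_pivot 0.56 (262, 146) [0.4947 0.0697 0.068 ]
wrist keeper_grip 0.96 (311, 63) [0.5543 0.0974 0.098 ]
wrist keeper_pivot 0.79 (416, 18) [0.6245 0.0889 0.098 ]
170 ................++..........................
180 ............................................
190 ............................................
200 ............................................
210 ....++++..................+++.++............
220 .......+....................................
230 ......................+.....................
240 +++++++++++++#++++++++++++++++++++++++++++++
250 ++....+...++.......+++++++......++++.++...++
260 ............................................
270 .............+++++++........................
280 ..........++++++++++++++....................
290 .......++++++++++++++++++++.................
300 ...+++++++++++++++++++++++++++..............
310 .+#++++++++++++++++++++++++++++.............
320 .....+++++++++++++++++++++++................
330 ........+++++++++++++++++...................
340 ............................................
350 ............................................
```

Rectified measurement: the pointer is at 39.8 mm and the index at 39.8 mm, so the slide is set to within 0.3 mm. Now the lock lever.

```bash
python3 -m handwheel '[[[0.055,0,0,0,-7],[0.055,0,0,0,-7],[0.055,0,0,0,-7],[0.055,0,0,0,-7],[0.055,0,0,0,-7],[0.055,0,0,0,-7],[0.055,0,0,0,-7],[0.055,0,0,0,-7],[0.055,0,0,0,-7],[0.055,0,0,0,-7],[0.055,0,0,0,-7],[0.055,0,0,0,-7]]]'
python3 -m handwheel '[[[0.055,0,0,0,-7],[0.055,0,0,0,-7],[0.055,0,0,0,-7],[0.055,0,0,0,-7],[0.055,0.0008,0.0408,0,0],[0.055,0.0008,0.0408,0,0],[0.055,0.0008,0.0408,0,0],[0.055,0.0008,0.0408,0,0],[0.055,0.0008,0.0408,0,0],[0.055,0.0008,0.0408,0,0],[0.055,0,0,0,0],[0.055,0,0,0,0]]]'
python3 - <<'E'
from h import *
C=cam('wrist'); im=viewer.read_camera('wrist'); cv2.imwrite('pics/w13.png',im); s=get_state();e=s['eef_pos'];M=R.from_quat(s['tcp_rot']).as_matrix(); print(e,s['tcp_rot'])
find('wrist',['lock_grip','lock_pivot'],C)
E
```

```text
time: 30.77
eef_pos: [0.507, -0.0056, 0.2074]
tcp_rot: [0.292, 0.957, -0.0, -0.0]
contact_force: [-0.6, 0.3, 0.3]
opening: 0.644
finger_force: 0.0
time: 31.77
eef_pos: [0.5286, 0.2403, 0.2072]
tcp_rot: [0.053, 0.999, -0.0, -0.0]
contact_force: [0.1, -0.5, -0.0]
opening: 0.643
finger_force: 0.0
[0.52858187 0.23897935 0.20708575] [ 5.35591206e-02  9.98564572e-01 -3.61328124e-04 -2.92777521e-04]
wrist lock_grip 0.97 (324, 222) [0.5271 0.2383 0.068 ]
wrist lock_pivot 0.93 (324, 293) [0.5891 0.2314 0.068 ]
```

Right on target. Descend, grip, and swing.

```bash
python3 -m handwheel '[[[0.05,0,0,0.035,0],[0.05,0,0,0.035,0],[0.05,0,0,0.035,0],[0.05,0,0,0.03,0],[0.05,0,0,0.016,0],[0.05,0,0,0,0],[0.01,0,0,0,0],[0.01,0,0,0,0],[0.01,0,0,0,0],[0.01,0,0,0,0],[0.01,0,0,0,0],[0.01,0,0,0,0]]]' 25
python3 -m handwheel '[[[0.01,-0.0004,0.0072,0,6.9],[0.01,-0.0004,0.0072,0,6.9],[0.01,-0.0004,0.0072,0,6.9],[0.01,-0.0004,0.0072,0,6.9],[0.01,-0.0004,0.0072,0,6.9],[0.01,-0.0004,0.0072,0,6.9],[0.01,-0.0004,0.0072,0,6.9],[0.01,-0.0004,0.0072,0,6.9],[0.01,-0.0004,0.0072,0,6.9],[0.01,-0.0004,0.0072,0,6.9],[0.01,-0.0004,0.0072,0,6.9],[0.01,-0.0004,0.0072,0,6.9]]]'
python3 -m handwheel '[[[0.01,-0.0004,0.0065,0,6.5],[0.01,0,0,0,0],[0.01,0,0,0,0]]]'
```

```text
time: 32.92
eef_pos: [0.5305, 0.2386, 0.0588]
tcp_rot: [0.054, 0.999, 0.0, 0.002]
contact_force: [0.1, -2.1, 5.7]
opening: 0.197
finger_force: 25.0
time: 33.92
eef_pos: [0.5876, 0.2909, 0.0587]
tcp_rot: [0.703, 0.711, -0.001, 0.001]
contact_force: [-3.0, -7.5, 10.0]
opening: 0.193
finger_force: 25.3
time: 34.17
eef_pos: [0.5941, 0.2905, 0.0587]
tcp_rot: [0.741, 0.672, -0.001, 0.001]
contact_force: [-2.9, -5.8, 9.6]
opening: 0.199
finger_force: 25.3
```

```bash
python3 -m handwheel '[[[0.04,0,0,0,0],[0.05,0,0,0,0],[0.05,0,0,0,0],[0.05,0,0,-0.02,0],[0.05,0,0,-0.035,0],[0.05,0,0,-0.04,0],[0.05,0,0,-0.04,0],[0.05,-0.04,0,-0.01,0],[0.05,-0.04,0,0,0],[0.05,-0.04,0,0,0],[0.05,0,0,0,0],[0.05,0,0,0,0]]]'
python3 - <<'E'
from h import *
C=cam('wrist'); im=viewer.read_camera('wrist'); cv2.imwrite('pics/w14.png',im); print(get_state()['eef_pos']); offs(im,C)
find('wrist',['nest','lock_grip','lock_pivot','keeper_grip','keeper_pivot','pointer_tip','index_tip'],C)
for r in viewer.pinpoint('wrist','blank')[:2]: print('blank',r, pix2w(C,r['xy'][0]*640,r['xy'][1]*480,.045))
im=viewer.read_camera('top'); find('top',['short_offcut','star_knob'])
E
```

```text
time: 35.17
eef_pos: [0.5816, 0.1709, 0.2011]
tcp_rot: [0.741, 0.671, -0.0, -0.0]
contact_force: [-0.2, 0.5, 0.0]
opening: 0.585
finger_force: 0.0
[0.58170889 0.17209305 0.20108452]
brass box mm [40.4 20.   9.8  9. ] cy mm 45.19 apex-  42.56 apex+ 47.78
dark box mm [26.2 62.6  8.6  6.8] cy mm 30.05 apex-  31.42 apex+ 29.22
dark box mm [32.4 68.6  8.6  6.8] cy mm 36.52 apex-  36.62 apex+ 35.72
dark box mm [24.6 95.  30.4  5. ] cy mm 37.23 apex-  33.76 apex+ 38.88
wrist lock_grip 0.84 (323, 57) [0.593  0.2913 0.068 ]
wrist lock_pivot 0.81 (323, 144) [0.5872 0.2323 0.068 ]
wrist keeper_grip 0.74 (302, 329) [0.5574 0.0968 0.098 ]
wrist keeper_grip 0.61 (389, 331) [0.6239 0.0885 0.098 ]
wrist keeper_pivot 0.86 (390, 330) [0.6247 0.0899 0.098 ]
blank {'xy': [0.5023, 0.6881], 'confidence': 0.7} [0.56853723 0.06319846 0.045     ]
top short_offcut 0.97 (412, 298) [ 0.4367 -0.3322  0.    ]
top star_knob 0.46 (396, 188) [ 0.7028 -0.2877  0.    ]
```

Lock lever and keeper are both over, and nothing else has moved. One last pointer check before handing in.

```bash
python3 -m handwheel '[[[0.05,-0.04,0,0,0],[0.05,-0.04,0,0,0],[0.05,-0.04,0,0,0],[0.05,0,0,0,0],[0.05,0,0,0,0]]]'
python3 - <<'E'
from h import *
C=cam('wrist'); im=viewer.read_camera('wrist'); print(get_state()['eef_pos']); offs(im,C)
find('wrist',['nest'],C)
for r in viewer.pinpoint('wrist','blank')[:1]: print('blank', pix2w(C,r['xy'][0]*640,r['xy'][1]*480,.045))
E
```

```text
time: 36.18
eef_pos: [0.5704, 0.0511, 0.2016]
tcp_rot: [0.742, 0.671, 0.0, 0.0]
contact_force: [-0.7, -0.2, 0.3]
opening: 0.584
finger_force: 0.0
[0.5704275  0.05234686 0.20158275]
brass box mm [32.2 19.8 15.8 27.6] cy mm 40.75 apex-  39.21 apex+ 40.55
dark box mm [33.8 22.8  9.6 10.2] cy mm 38.51 apex-  38.22 apex+ 38.92
dark box mm [58.6 94.2 19.2  5.8] cy mm 67.69 apex-  67.36 apex+ 68.1
blank [0.57053359 0.0609752  0.045     ]
```

```bash
python3 -c "from h import *;print(sign_off())"
```

```text
the job is handed in; nothing more can be done
None
```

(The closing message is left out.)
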